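# Flip the tea caddy open

## Robot

A 6-joint arm with a two-finger parallel gripper is mounted at the origin on a cart in front of the work surface, level with it; the furniture and walls round the work are solid. World frame = base frame: x ahead of the robot, y to its left, z up, the work surface at z = 0. Lengths are in m, angles in rad, forces in N, time in s.
With the tool pointing down it reaches from about 0.35 to 0.875 m from the base axis. Payload 15.5 kg.
Tool frame: the origin (TCP) lies where the fingers leave the gripper's body, on its centre line; the fingertips stand 73 mm ahead of it and the grasp point (between the pads) lies 54 mm ahead of it; z points along the fingers, y is the line along which they close (so a half turn about z gives the same grasp; the last joint's range is limited). The gripper opens to 85 mm and grips with 20 to 120 N. Pads are 22 mm wide; open, the fingers measure 114 mm over their backs; the gripper's body (76 mm by 85 mm) begins 54 mm behind the grasp point. The pads swing forward as they close: fully open they stand 13 mm farther back than shut.
Start: joints at [-1.347, 0.494, 1.345, -0, 1.302, -0.096], TCP at [0.196, -0.594, 0.304] pointing down, gripper open.
Joint ranges: [-2.91, 2.91], [-0.82, 2.16], [0.22, 2.67], [-1.22, 4.37], [0.12, 2.79], [-3.08, 3.08]. Speed limits (rad/s): [1.89, 1.89, 2.57, 3.01, 3.01, 3.01].

## Interface

Orientations are given as [roll, pitch, yaw] about the fixed x, y, z axes, in that order (R = Rz(yaw) Ry(pitch) Rx(roll)).
In Python, from workcell import * gives the robot as it stands.
- The arm moves only by the tool carry_out, never from a script. Its argument "targets" is a list of rows, each a list of 3 entries, a list of its own where there are three numbers: the opening, from 0 (shut) to 1 (fully open), then the shift along the tool's x, y, z normalised to -1 to 1, where 1 is 0.15 m, then the turn about the tool's z normalised to -1 to 1, where 1 is 2 pi rad. In form: [[fingers, [x, y, z], spin], ...]. A call has 1 to 20 rows; each row is the pose to reach, as a shift and turn from the pose commanded when the call began, along the tool's axes at that moment, turning the shorter way round; what a row does not reach only later rows make up. A row lasts 1/10 s, in which the tool goes at most 50 mm and 8.59 degrees, less where a joint would pass 70% of its speed; a pose out of reach is approached as far as the arm can. A call with a number of a shift or a turn outside -1 to 1 is refused whole. A call with a gripper value outside its range is refused whole. The fingers move at their own pace and stop on an object; "newtons" is the grip in N (left out, the last holds). Time passes only in rows, so rows that repeat a pose let the fingers close. It gives the time, the measured TCP pose, the force, the opening and the grip force at its end, in the units of the state.
- read_state(): the state, without advancing time (a new reading comes with each control period).
- grab_frame(name): name is "scene" or "side" or "wrist"; returns the picture (384x512x3 uint8, red, green, blue); there is no depth.
- calibration(name): a dict with "mtx" (3x3 intrinsics, pixels), "R" (3x3) and "t" (3): a world point X has camera coordinates R X + t. Camera axes: x right, y down, z forward; pixel columns grow to the right and rows downward; lengths in m; the calibration is good to about 2 mm. A picture is of the moment at which its call begins: read the wrist's pose just before it. calibration takes no time and is no camera call; for the wrist camera it gives the pose at the moment of the call.
- sign_off(): hands the job in; it is judged then, once.
The state is a dict: "time_s": time; "joints": joint angles; "joint_vel": joint speeds; "tau": joint torques, N m; "tool_pos": TCP position; "tool_rot": TCP orientation; "force": force on the tool from outside, world axes, zero at the start; "moment": the same for the moment, N m; "width": finger opening in m; "finger_force": force on a finger pad.
Only numpy, scipy, OpenCV 4.12 (cv2) and the standard library are available. Lean on these libraries where they do the work, as an engineer would, in place of code of your own. Each camera call takes 0.05 s, during which the arm holds its last target. There are 200 camera calls.

## Task

Flip open the light-coloured wooden tea caddy: with the fingertips under the steel lip at its front, push the lid up and over until it leans back and stays open by its own weight. Push lightly, do not pinch the lid or lift or shove away the caddy, and leave the dark caddy shut and everything else where it stands.

Things in the scene. Friction and masses are not known exactly. Their poses are not given: they have to be found in the camera images.
- light_caddy: Light-coloured wooden tea caddy, a loose box 90 mm deep (x), 110 mm wide (y), 80 mm high to the wall tops, about 1.5 kg with its lid. Origin: centre of its underside; +z up; its front faces its own -x, roughly toward the robot. Lid hinge axis: along its y at x = +45 mm, z = 80 mm (top of the back wall)
- light_lid (a joint): Light caddy's lid angle, rad: 0 shut, grows as the front rises, stop at 1.95 (leaning back). Lid: wooden plate 90 x 114 x 8 mm, about 0.12 kg, no spring, almost no friction: let go below about 1.4 it falls shut, beyond about 1.6 it falls open against the stop and stays. About 0.7 N upward at the lip starts it
- light_lip (a point): Steel lip of the light lid: 62 mm wide, 4 mm thick, juts level from the lid's front edge over the front wall; open space below, underside 80 mm above the worktop when shut. It ends in a round 8 mm bead; the point is the bead's centre, 26 mm in front of the front wall, 116 mm from the hinge axis, 83 mm above the worktop when shut; moves with the lid
- dark_caddy: Dark brown wooden tea caddy, a loose box 90 mm deep (x), 110 mm wide (y), 80 mm high to the wall tops, about 1.5 kg with its lid. Origin: centre of its underside; +z up; its front faces its own -x, roughly toward the robot. Lid hinge axis: along its y at x = +45 mm, z = 80 mm (top of the back wall). Same build as the light one, lip too
- dark_lid (a joint): Dark caddy's lid angle, rad: 0 shut, grows as the front rises, stop at 1.95 (leaning back). Lid: wooden plate 90 x 114 x 8 mm, about 0.12 kg, no spring, almost no friction: let go below about 1.4 it falls shut, beyond about 1.6 it falls open against the stop and stays. About 0.7 N upward at the lip starts it
- cup: Small white cup with a red band and a handle, 64 x 88 x 54 mm, loose; origin: centre of its underside
- creamer: Small steel creamer jug, 58 x 82 x 64 mm, loose, stands behind the caddies; origin: centre of its underside
- matches: Red matchbox, 62 x 66 x 16 mm, loose, lies in front of the caddies; origin: centre of its underside
- spoon: Steel teaspoon, 130 x 26 x 11 mm, loose, lies at the right; origin: centre of its underside
Not all that is in view belongs to the job. Of the things that look like the light_caddy, the larger one is meant.

How it is judged:
At the end, for the whole second after the job is handed in: The light caddy's lid rests open against its stop (over 1.8 rad), still, the caddy upright and at rest within 40 mm of where it stood; the dark lid is shut (under 0.05 rad); dark caddy, cup, creamer, matchbox and spoon each within 30 mm of their start (value of joint light_lid above 1.8 rad and velocity of joint light_lid below 0.2 rad/s and distance of light_caddy from where it was at the start of the episode below 0.04 m and angle between light_caddy's own z axis and vertical below 0.1 rad and linear speed of light_caddy below 0.02 m/s and value of joint dark_lid below 0.05 rad and distance of each of dark_caddy, cup, creamer, matches, spoon from where it was at the start of the episode below 0.03 m); the robot touches nothing.
It fails at once if the light caddy is lifted off the worktop or tipped (height (world z) of light_caddy above 0.02 m or angle between light_caddy's own z axis and vertical above 0.25 rad).
It fails at once if the light caddy is shoved more than 60 mm (distance of light_caddy from where it was at the start of the episode above 0.06 m).
It fails at once if the lid is pinched or forced: the fingers load the light caddy with over 20 N (contact force between the fingers and light_caddy above 20 N).
It fails at once if the dark caddy's lid is raised (value of joint dark_lid above 0.15 rad).
It fails at once if the dark caddy, cup, creamer, matchbox or spoon is pushed, lifted or toppled (distance of any of cup, creamer, matches, spoon, dark_caddy from where it was at the start of the episode above 0.04 m or angle between any of cup, creamer's own z axis and vertical above 0.5 rad).
It also fails if it takes over 35 s, if anything falls off the work surface, if the arm or the gripper's body presses on something with over 40 N, if the wrist force passes 120 N, or if a joint passes its speed limit or range.

## Working session

There is one attempt and no reset: what is moved stays moved. The work goes in short steps, Python scripts to look and compute and a tool call to move; the robot and the scene stay as the last step left them, time stands still between calls to the robot, and variables do not carry over. Pictures are saved under pics/ and viewed, at most 10 in all, crops included, and the job is handed in when it is done.

Besides the shell and the picture viewer there is one more tool, called after "Call:" in YAML: its name, and indented under it one key for each argument. carry_out: Moves the arm, as the interface text tells. Its arguments: {"type":"object","properties":{"targets":{"type":"array"},"newtons":{"type":"number"}},"required":["targets"]}

```bash
mkdir -p pics; python3 - <<'E'
from workcell import *
import cv2
s=read_state();print(s['tool_pos'],s['tool_rot'],s['width'],s['time_s'])
for n in("scene","side"):
    cv2.imwrite(f"pics/{n}0.png",grab_frame(n)[:,:,::-1])
    c=calibration(n);print(n,c)
E
```

```text
[ 0.19583606 -0.59323553  0.30331327] [-3.14039251e+00 -1.27522442e-04  3.18772804e-01] 0.08528577734848362 0.0
scene {'mtx': array([[429.65978742,   0.        , 252.2548118 ],
       [  0.        , 429.65978742, 193.03388256],
       [  0.        ,   0.        ,   1.        ]]), 'R': array([[-0.87594422, -0.48233608, -0.00858105],
       [-0.32941694,  0.6110418 , -0.71980025],
       [ 0.35242901, -0.62767813, -0.6941282 ]]), 't': array([0.50460558, 0.24437968, 1.06192426])}
side {'mtx': array([[404.96923635,   0.        , 259.03624793],
       [  0.        , 404.96923635, 196.67042153],
       [  0.        ,   0.        ,   1.        ]]), 'R': array([[-0.95280843, -0.30343252,  0.00920813],
       [-0.1482052 ,  0.43847883, -0.88643755],
       [ 0.26493641, -0.84596987, -0.46275661]]), 't': array([0.52877024, 0.13618254, 0.91635053])}
```

View pics/scene0.png

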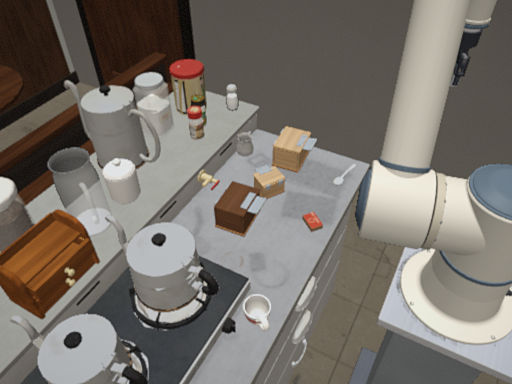

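View pics/side0.png

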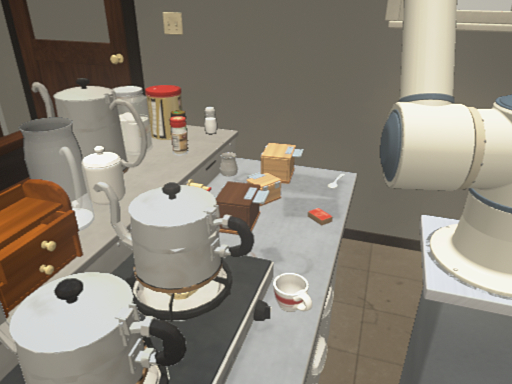

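The light caddy (the larger one) is at about (291,148) in the scene view, with its lip at about (308,143). The small decoy is at (268,180), the dark caddy at (237,208), the matchbox at (312,221), the spoon at (344,175) and the cup at (257,310). I'll enlarge the caddy in both views.

```bash
cat > h.py <<'E'
import numpy as np
from workcell import *
def ray(n,u,v,c=None):
    c=c or calibration(n);o=-c['R'].T@c['t'];d=c['R'].T@np.linalg.inv(c['mtx'])@[u,v,1];return o,d/np.linalg.norm(d)
def onplane(n,u,v,z,c=None):
    o,d=ray(n,u,v,c);return o+d*(z-o[2])/d[2]
def proj(n,X,c=None):
    c=c or calibration(n);p=c['mtx']@(c['R']@np.array(X)+c['t']);return p[:2]/p[2]
E
python3 - <<'E'
from h import *
import cv2
a=cv2.imread('pics/scene0.png')[115:180,260:325];b=cv2.imread('pics/side0.png')[135:190,250:315]
f=lambda i:cv2.resize(i,None,fx=6,fy=6,interpolation=cv2.INTER_CUBIC)
a,b=f(a),f(b);b=cv2.copyMakeBorder(b,0,60,0,0,cv2.BORDER_CONSTANT)
cv2.imwrite('pics/crop.png',np.hstack([a,b]))
for k,u,v,z in[('lip',308,143,.083),('dark',252,202,.083),('match',312,221,.016),('spoon',344,175,.005),('creamer',245,152,0),('decoyfront',271,193,0)]:print(k,onplane('scene',u,v,z).round(3))
print(onplane('side',293,152,.083))
E
```

```text
lip [ 0.526 -0.278  0.083]
dark [0.555 0.037 0.083]
match [ 0.402 -0.035  0.016]
spoon [ 0.394 -0.276  0.005]
creamer [ 0.733 -0.234 -0.   ]
decoyfront [ 0.563 -0.096  0.   ]
[ 0.53384966 -0.27793243  0.083     ]
```

View pics/crop.png

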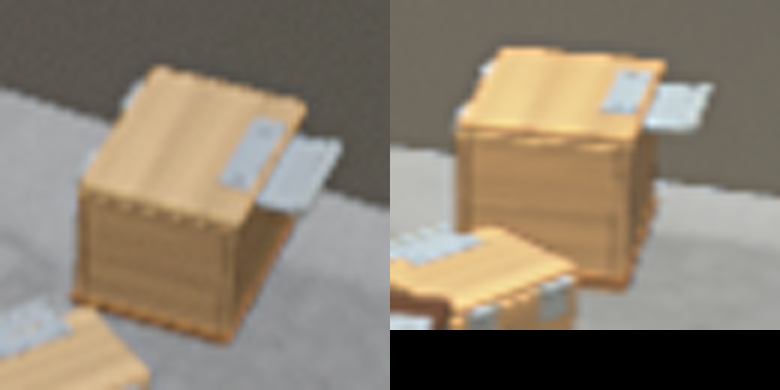

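The crop shows the caddy from its left and behind. In the left (scene) half the lid corners are at (155,65), (305,105), (240,222) and (82,185), and the bead ends are at (340,142) and (298,212).

```bash
python3 - <<'E'
from h import *
P=[onplane('scene',260+x/6-.4,115+y/6-.4,z)[:2] for x,y,z in[(155,66,.088),(305,105,.088),(240,222,.088),(82,185,.088),(340,142,.083),(298,212,.083)]]
Q=[onplane('side',250+x/6-.4,135+y/6-.4,z)[:2] for x,y,z in[(502,48,.088),(665,62,.088),(637,128,.088),(460,125,.088)] for x in[x-390]]
Q+=[onplane('side',250+x/6-.4,135+y/6-.4,.083)[:2] for x,y in[(322,85),(304,128)]]
for p in(P,Q):
    p=np.array(p);print(p.round(3).tolist());e=lambda i,j:(np.linalg.norm(p[i]-p[j]).round(3),np.degrees(np.arctan2(*(p[j]-p[i])[::-1])).round(1))
    print('BR-BL',e(0,3),'FR-FL',e(1,2),'F-B r',e(1,0),'l',e(2,3),'lip',e(4,5),'centre',p[:4].mean(0),'lipc',p[4:].mean(0))
E
```

```text
[[0.628, -0.324], [0.54, -0.329], [0.53, -0.22], [0.615, -0.209], [0.513, -0.314], [0.509, -0.248]]
BR-BL (np.float64(0.115), np.float64(96.4)) FR-FL (np.float64(0.11), np.float64(95.7)) F-B r (np.float64(0.088), np.float64(3.6)) l (np.float64(0.086), np.float64(7.2)) lip (np.float64(0.066), np.float64(93.7)) centre [ 0.57826625 -0.27062465] lipc [ 0.51091754 -0.28080833]
[[0.627, -0.321], [0.538, -0.328], [0.53, -0.232], [0.615, -0.207], [0.51, -0.316], [0.505, -0.253]]
BR-BL (np.float64(0.115), np.float64(96.0)) FR-FL (np.float64(0.097), np.float64(94.9)) F-B r (np.float64(0.089), np.float64(5.0)) l (np.float64(0.088), np.float64(16.4)) lip (np.float64(0.063), np.float64(93.9)) centre [ 0.5773006  -0.27185072] lipc [ 0.50750694 -0.28456903]
```

The caddy centre is (0.578, -0.271) with a yaw of about 5.5°, and both views agree with the given sizes. That puts the bead at about (0.507, -0.278, 0.083).

The tool can only point down, so I'll shut the fingers and set their side face against the bead. A light press then carries it up along its arc.

Call:
carry_out:
  targets:
    - [0,[0.3,-0.17,0],0]
    - [0,[0.6,-0.35,0],0]
    - [0,[0.9,-0.52,0],0]
    - [0,[1,-0.58,0],0]
    - [0,[1,-0.58,0],0]

```text
time_s: 0.6
tool_pos: [0.3128, -0.4613, 0.3038]
tool_rot: [-3.14, -0.0, 0.322]
force: [0.5, 0.6, -0.5]
width: 0.0122
finger_force: 0.0
```

Call:
carry_out:
  targets:
    - [0,[0.3,-0.17,0],0]
    - [0,[0.6,-0.35,0.1],0]
    - [0,[0.9,-0.52,0.3],0]
    - [0,[1,-0.58,0.5],0.02]
    - [0,[1,-0.58,0.6],0.0355]
    - [0,[1,-0.58,0.6],0.0355]

```text
time_s: 1.2
tool_pos: [0.4258, -0.3334, 0.2118]
tool_rot: [-3.139, 0.003, 0.095]
force: [0.9, 0.4, -0.9]
width: -0.0001
finger_force: 0.0
```

```bash
python3 - <<'E'
from h import *
s=read_state();p=s['tool_pos'];print(p.round(4),s['tool_rot'].round(4),s['force'].round(2),s['width'],s['time_s'])
y=s['tool_rot'][2];d=np.array([.4725,-.2812,.139])-p
print('tool', [round(v/.15,3) for v in(d[0]*np.cos(y)+d[1]*np.sin(y), d[0]*np.sin(y)-d[1]*np.cos(y), -d[2])])
E
```

```text
[ 0.4258 -0.3334  0.2118] [-3.1386e+00  2.8000e-03  9.5100e-02] [ 0.86  0.41 -0.89] -8.586904525283719e-05 1.2
tool [np.float64(0.343), np.float64(-0.317), np.float64(0.485)]
```

Call:
carry_out:
  targets:
    - [0,[0.1,-0.15,0.1],0]
    - [0,[0.25,-0.3,0.25],0]
    - [0,[0.34,-0.32,0.4],0]
    - [0,[0.34,-0.32,0.48],0]
    - [0,[0.34,-0.32,0.48],0]
    - [0,[0.34,-0.32,0.48],0]

```text
time_s: 1.8
tool_pos: [0.472, -0.2827, 0.1427]
tool_rot: [3.141, -0.0, 0.096]
force: [-0.5, -0.1, 0.4]
width: 0.0001
finger_force: 0.0
```

```bash
python3 - <<'E'
from h import *
import cv2
s=read_state();print(s['tool_pos'].round(4),s['tool_rot'].round(4),s['force'].round(2))
a=grab_frame('scene')[105:185,250:340,::-1];b=grab_frame('wrist')[:,:,::-1]
a=cv2.resize(a,(432,384),interpolation=cv2.INTER_CUBIC);b=cv2.resize(b,(368,276));b=cv2.copyMakeBorder(b,0,108,0,0,cv2.BORDER_CONSTANT)
cv2.imwrite('pics/near.png',np.hstack([a,b]))
E
```

```text
[ 0.472  -0.2827  0.1427] [ 3.1411e+00 -3.0000e-04  9.5700e-02] [-0.55 -0.09  0.44]
```

View pics/near.png

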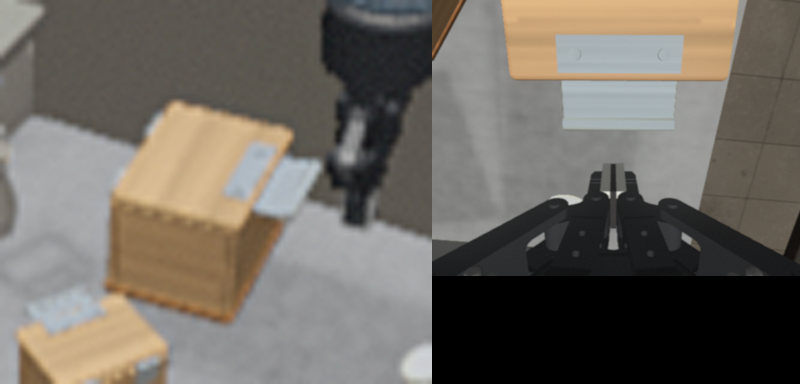

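The shut fingers are lined up with the lip centre and stand about 20 mm in front of the bead (wrist view: lip at (618,105), fingertips at (613,185)). I'll approach slowly to contact.

Call:
carry_out:
  targets:
    - [0,[0.05,0,0.02],0]
    - [0,[0.09,0,0.02],0]
    - [0,[0.11,0,0.02],0]
    - [0,[0.12,0,0.02],0]
    - [0,[0.12,0,0.02],0]
    - [0,[0.12,0,0.02],0]

```text
time_s: 2.5
tool_pos: [0.4902, -0.2798, 0.1389]
tool_rot: [-3.142, 0.0, 0.096]
force: [-0.2, 0.2, -1.2]
width: 0.0002
finger_force: 0.0
```

Call:
carry_out:
  targets:
    - [0,[0.01,0,0],0]
    - [0,[0.02,0,0],0]
    - [0,[0.02,0,0],0]
    - [0,[0.02,0,0],0]

```text
time_s: 2.9
tool_pos: [0.4933, -0.2796, 0.1389]
tool_rot: [-3.142, 0.0, 0.096]
force: [-1.0, 0.2, 0.2]
width: 0.0002
finger_force: 0.0
```

Call:
carry_out:
  targets:
    - [0,[0.01,0,0],0]
    - [0,[0.015,0,0],0]
    - [0,[0.015,0,0],0]
    - [0,[0.015,0,0],0]

```text
time_s: 3.3
tool_pos: [0.4956, -0.2794, 0.1389]
tool_rot: [-3.142, -0.0, 0.096]
force: [-0.7, 0.2, -0.3]
width: 0.0001
finger_force: 0.0
```

Call:
carry_out:
  targets:
    - [0,[0.01,0,0],0]
    - [0,[0.015,0,0],0]
    - [0,[0.015,0,0],0]
    - [0,[0.015,0,0],0]

```text
time_s: 3.7
tool_pos: [0.497, -0.279, 0.1387]
tool_rot: [-3.141, 0.002, 0.096]
force: [-7.4, -1.1, 3.2]
width: -0.0001
finger_force: 3.7
```

Contact: 7 N on x at a TCP x of 0.497. Next a short lift along the arc to see whether the bead follows.

Call:
carry_out:
  targets:
    - [0,[0.0,0,-0.02],0]
    - [0,[0.002,0,-0.05],0]
    - [0,[0.006,0,-0.08],0]
    - [0,[0.01,0,-0.1],0]
    - [0,[0.01,0,-0.1],0]

```text
time_s: 4.2
tool_pos: [0.4985, -0.2789, 0.1539]
tool_rot: [-3.141, 0.002, 0.096]
force: [-7.3, -0.7, -0.3]
width: 0.0002
finger_force: 3.9
```

```bash
python3 - <<'E'
from h import *
import cv2
s=read_state();print(s['tool_pos'].round(4),s['tool_rot'].round(4),s['force'].round(2))
a=grab_frame('scene')[105:185,250:340,::-1];b=grab_frame('wrist')[:,:,::-1]
a=cv2.resize(a,(432,384),interpolation=cv2.INTER_CUBIC);b=cv2.resize(b,(368,276));b=cv2.copyMakeBorder(b,0,108,0,0,cv2.BORDER_CONSTANT)
cv2.imwrite('pics/lift1.png',np.hstack([a,b]))
E
```

```text
[ 0.4985 -0.2789  0.1539] [-3.1409e+00  1.8000e-03  9.5800e-02] [-7.33 -0.73 -0.29]
```

View pics/lift1.png

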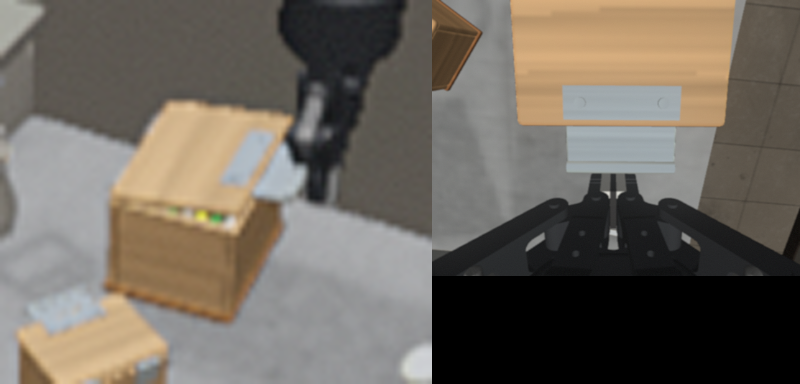

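The lid follows: the gap is visible at about (200,215) and the caddy hasn't moved. Continuing along the arc.

Call:
carry_out:
  targets:
    - [0,[0.009,0,-0.047],0]
    - [0,[0.021,0,-0.093],0]
    - [0,[0.038,0,-0.147],0]
    - [0,[0.058,0,-0.193],0]
    - [0,[0.08,0,-0.24],0]
    - [0,[0.103,0,-0.28],0]
    - [0,[0.103,0,-0.28],0]

```text
time_s: 5.0
tool_pos: [0.5143, -0.2774, 0.1965]
tool_rot: [-3.141, 0.001, 0.096]
force: [-7.7, -0.7, 3.9]
width: 0.0002
finger_force: 4.0
```

Call:
carry_out:
  targets:
    - [0,[0.03,0,-0.06],0]
    - [0,[0.073,0,-0.115],0]
    - [0,[0.123,0,-0.167],0]
    - [0,[0.185,0,-0.22],0]
    - [0,[0.253,0,-0.267],0]
    - [0,[0.327,0,-0.305],0]
    - [0,[0.327,0,-0.305],0]

```text
time_s: 5.7
tool_pos: [0.5653, -0.2728, 0.2424]
tool_rot: [3.14, -0.002, 0.097]
force: [-0.4, -0.6, 0.0]
width: -0.0001
finger_force: 0.1
```

```bash
python3 - <<'E'
from h import *
import cv2
s=read_state();print(s['tool_pos'].round(4),s['force'].round(2))
a=grab_frame('scene')[85:185,240:352,::-1];b=grab_frame('wrist')[:,:,::-1]
a=cv2.resize(a,(430,384),interpolation=cv2.INTER_CUBIC);b=cv2.resize(b,(368,276));b=cv2.copyMakeBorder(b,0,108,0,0,cv2.BORDER_CONSTANT)
cv2.imwrite('pics/lift2.png',np.hstack([a,b]))
E
```

```text
[ 0.5653 -0.2728  0.2424] [-0.42 -0.61  0.05]
```

View pics/lift2.png

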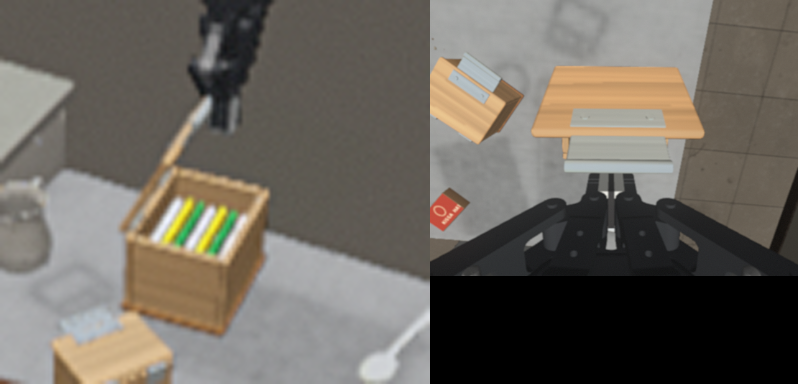

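The lid is at about 65° and the finger is still on the bead (scene crop, about (215,110)). Now I'll push it over centre.

Call:
carry_out:
  targets:
    - [0,[0.04,0,-0.02],0]
    - [0,[0.09,0,-0.035],0]
    - [0,[0.14,0,-0.05],0]
    - [0,[0.19,0,-0.06],0]
    - [0,[0.24,0,-0.067],0]
    - [0,[0.29,0,-0.072],0]
    - [0,[0.33,0,-0.075],0]
    - [0,[0.37,0,-0.075],0]
    - [0,[0.41,0,-0.075],0]
    - [0,[0.45,0,-0.075],0]
    - [0,[0.48,0,-0.075],0]
    - [0,[0.48,0,-0.075],0]
    - [0,[0.48,0,-0.075],0]

```text
time_s: 7.1
tool_pos: [0.6351, -0.2659, 0.2528]
tool_rot: [-3.141, 0.0, 0.096]
force: [-0.7, -0.1, -0.2]
width: 0.0001
finger_force: 0.0
```

Call:
carry_out:
  targets:
    - [0,[-0.1,0,0],0]
    - [0,[-0.35,0,-0.1],0]
    - [0,[-0.6,0,-0.2],0]
    - [0,[-0.9,0,-0.3],0]
    - [0,[-1,0,-0.3],0]
    - [0,[-1,0,-0.3],0]
    - [0,[-1,0,-0.3],0]

```text
time_s: 7.8
tool_pos: [0.4863, -0.2805, 0.2979]
tool_rot: [3.141, -0.001, 0.095]
force: [0.8, 0.2, -0.3]
width: 0.0
finger_force: 0.0
```

```bash
python3 - <<'E'
from h import *
import cv2
s=read_state();print(s['tool_pos'].round(4),s['force'].round(2))
a=grab_frame('scene')[85:245,200:384,::-1]
cv2.imwrite('pics/end.png',cv2.resize(a,(690,600),interpolation=cv2.INTER_CUBIC))
E
```

```text
[ 0.4863 -0.2805  0.2979] [ 0.84  0.15 -0.28]
```

View pics/end.png

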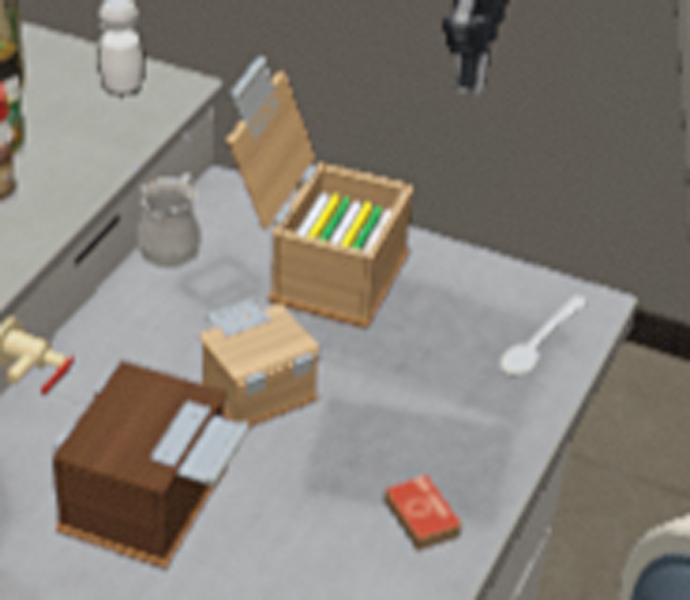

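The lid leans open (about (275,145)), the gripper is clear at (470,60), and the dark caddy and everything else look unmoved. Handing in.

```bash
python3 -c "
from workcell import *
print(sign_off())"
```

```text
the job is handed in; nothing more can be done
None
```

The light caddy's lid is open and leaning back on its own, the gripper is clear, nothing else looked moved in the last picture, and the job is handed in; because the tool only points down, I raised the lip by pressing lightly (about 8 N) on the front of its bead, not from underneath.

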